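# Pin the dicer's pusher arm shut with its quick-release pin

## Robot

A 7-joint arm with a two-finger parallel gripper is mounted at the origin on a cart in front of the work surface, level with it; the furniture and walls round the work are solid. World frame = base frame: x ahead of the robot, y to its left, z up, the work surface at z = 0. Lengths are in m, angles in rad, forces in N, time in s.
With the tool pointing down it reaches from about 0.4 to 0.875 m from the base axis. Payload 19.3 kg.
Tool frame: the origin (TCP) lies at the very end of the fingers, on their centre line; the grasp point (between the pads) lies 19 mm behind it; z points along the fingers, y is the direction in which the jaws open and shut (so a half turn about z gives the same grasp; the last joint's range is limited). The gripper opens to 85 mm and grips with 20 to 120 N. Pads are 22 mm wide; open, the fingers measure 114 mm over their backs; the gripper's body (76 mm by 85 mm) begins 54 mm behind the grasp point. The pads swing forward as they close: fully open they stand 13 mm farther back than shut.
Start: joints at [-1.36, 0.521, -0.036, 1.599, 0.021, 1.021, -0.113], TCP at [0.173, 0.601, 0.231] pointing down, gripper open.
Joint ranges: [-2.91, 2.91], [-0.3, 2.13], [-1.5, 1.42], [0.17, 2.43], [-1.26, 4.41], [0.16, 1.93], [-2.52, 2.52]. Speed limits (rad/s): [1.89, 1.89, 2.39, 2.39, 3.01, 3.01, 3.01].

## Interface

Orientations are given as [roll, pitch, yaw] about the fixed x, y, z axes, in that order (R = Rz(yaw) Ry(pitch) Rx(roll)).
In Python, from workcell import bot, grab_frame, calibration, workorder gives the robot as it stands.
- The arm moves only by the tool move_arm, never from a script. Its arguments are lists of equal length, an entry for each row: "jaw": the closure in counts, from 0 (fully open) to 255 (shut); "dp": the shift along the tool's x, y, z in units of 800 mm (1.0 is 800 mm), a list of three; "rotation": the turn, a rotation vector about the tool's x, y, z in units of pi rad (1.0 is pi rad), a list of three. In form: {"jaw": [jaw, ...], "dp": [[dx, dy, dz], ...], "rotation": [[rx, ry, rz], ...]}. A call has 1 to 10 rows; each row shifts and turns the commanded pose from where the row before left it, along the tool's axes as they then stand; what a row does not reach is not made up. A row lasts 1/8 s, in which the tool goes at most 62.5 mm and 10.7 degrees, less where a joint would pass 70% of its speed; a pose out of reach is approached as far as the arm can. A call with a number of a shift or a turn outside -1 to 1 is refused whole. A call with a gripper value outside its range is refused whole. The fingers move at their own pace and stop on an object; "squeeze" is the grip in N (left out, the last holds). Time passes only in rows, so rows that do not move let the fingers close. It gives the time, the measured TCP pose, the force and the opening at its end, in the units of the state.
- bot.observe(): the state, without advancing time (a new reading comes with each control period).
- grab_frame(name): name is "scene" or "top" or "wrist"; returns the picture (420x560x3 uint8, blue, green, red); there is no depth.
- calibration(name): a dict with "camera_matrix" (3x3 intrinsics, pixels), "dist" ([k1, k2, p1, p2, k3] as OpenCV has them; the pictures are not rectified), "T" (4x4, takes a point from camera to world coordinates). Camera axes: x right, y down, z forward; pixel columns grow to the right and rows downward; lengths in m; the calibration is good to about 2 mm. A picture is of the moment at which its call begins: read the wrist's pose just before it. calibration takes no time and is no camera call; for the wrist camera it gives the pose at the moment of the call.
- workorder.job_done(): hands the job in, once; it reports no verdict.
The state is a dict: "clock": time; "qpos": joint angles; "qd": joint speeds; "joint_efforts": joint torques, N m; "position": TCP position; "tool_rot": TCP orientation; "force": force on the tool from outside, world axes, zero at the start; "moment": the same for the moment, N m; "grip_width": finger opening in m.
Only numpy, scipy, OpenCV 4.12 (cv2) and the standard library are available. Lean on these libraries where they do the work, as an engineer would, in place of code of your own. Each camera call takes 0.05 s, during which the arm holds its last target. There are 200 camera calls.

## Task

The bench dicer is clean and must be made safe to put away: swing its pusher arm fully down over the blades, then squeeze the button of the quick-release pin to draw it out of its parking hole, slide it through the lined-up holes of the clevis and the arm's tongue until its shoulder is home against the near ear, and let the button go so that the balls lock behind the far ear. Do not force the pin or lean hard on the machine, and leave the things lying round it where they are.

Things in the scene. Friction and masses are not known exactly. Their poses are not given: they have to be found in the camera images.
- dicer: Bench vegetable dicer, fixed: aluminium deck 126 x 276 mm, top 57 mm up, on four legs, blade grid in the middle. Origin on the worktop under its centre; z up, x across the deck away from the operator, y along it from the arm's hinge (y = -115 mm) to the handle end. Clevis at y = +100 mm, parking boss at y = -80 mm, both bored along x, 92 mm up.
- clevis_place (a point): Nominal centre of the clevis bore in its operator's side face (dicer x = -15 mm); axes as the dicer's, +x is the way in. The bracket is screwed down through slots and may sit up to 10 mm off this place either way along y, firmly fixed. Two ears, each 8 mm thick and 34 mm wide, 14 mm gap, 30 mm over all, bored 15.2 mm; tops 16 mm above the bore.
- parking_hole (a point): Centre of the 15.2 mm bore in the operator's side face (x = -15 mm) of the aluminium parking boss; axes as the dicer's. The boss is 30 mm thick like the clevis, 30 mm wide; its top is 14 mm above the bore.
- dicer_arm (a joint): Angle of the pusher arm about its stiff hinge (axis along the dicer's x, at y = -115 mm, 100 mm up): 0 = tongue hole in line with the clevis holes, larger = raised. Starts at 0.25 to 0.55, stays where it is left; 1 to 2 N down at the grip move it. Its stop is at -0.007, where the tongue's hole sits 1.5 mm low.
- handle_top (a point): Top of the arm's black handle (about 28 mm thick, 82 mm long), 290 mm along the arm from the hinge axis and 35.5 mm above it when the arm is level.
- tongue_hole (a point): Centre of the oblong hole in the arm's tongue (steel, 10 mm thick, 215 mm from the hinge), 15.2 mm high and 35 mm long in y, so it takes the clevis anywhere in its slots. It dips into the gap between the ears. The pin's tapered nose lifts it as it passes, against weight and hinge friction (about 5 N).
- pin: Steel quick-release pin, 0.2 kg. Origin on its axis at the seating shoulder, x towards the nose. Shank 14 mm thick to x = 39 mm, then a nose tapering to 9 mm at x = 45 mm, so the nose finds a bore up to 3 mm off. Barrel behind the shoulder 20 mm thick, x = 0 to -40 mm. Starts locked in the parking hole, shoulder at the boss, nearly level; roll about its axis does not matter.
- pin_flange (a point): On the pin's axis in the nose-side face of its black hand flange (52 mm across, pin x = -40 to -46 mm). To squeeze the pin from above, one finger goes on this face above the barrel, the other on the button's face.
- pin_button (a joint): Travel of the round steel button (44 mm across) at the pin's tail: 0 = out, face at pin x = -59.5 mm; 0.005 m = fully pressed, face at -54.5 mm. Spring 4 N at first, 7 N fully pressed.
- pin_ball (a joint): Inward travel of the two locking balls (at pin x = 32.5 to 37.5 mm), 0.7 of the button's: 0 = standing out 3 mm from the shank on either side, when they pass no hole in either direction; 0.0035 m = drawn in flush, free to slide.
- tongs: Steel tongs 221 x 51 x 23 mm lying on the worktop, a bystander; origin under the middle.
- sauce_cup: Portion cup 63 mm across, 32 mm high, a bystander; origin under the centre.
- shaker_salt: Spice shaker 54 mm across, 86 mm high, a bystander; origin under the centre.
Things that resemble listed ones, but are neither listed nor needed, are in the scene too. Leave any blue look-alike of the pin alone.

How it is judged:
On the way, in this order (a step that is already met when the one before it is completed fails the run):
1. the pusher arm is fully down (value of joint dicer_arm below 0.012 rad), for 0.2 s.
2. the pin is drawn clear of its parking hole (distance between pin and parking_hole above 0.053 m), for 0.1 s.
At the end, for the whole second after the job is handed in: The pin lies through near ear, tongue and far ear with its shoulder within 3 mm of the near ear, in the bore and in line within 0.1 rad, button out and balls standing out (locked), the arm down, everything at rest and let go (x of pin in the frame of dicer between -0.018 and -0.013 m and y of pin in the frame of dicer between 0.088 and 0.112 m and z of pin in the frame of dicer between 0.089 and 0.095 m and angle between the x axis of pin and the x axis of dicer, either way round below 0.1 rad and value of joint pin_button below 0.001 m and value of joint pin_ball below 0.0008 m and value of joint dicer_arm between -0.02 and 0.012 rad and linear speed of pin below 0.02 m/s); the robot touches nothing.
It fails at once if the pin is forced at the clevis: more than 32 N between the pin and the dicer there (contact force between pin and dicer above 32 N and y of pin in the frame of dicer above 0.05 m).
It fails at once if the pin is wrenched in its parking hole with more than 45 N (contact force between pin and dicer above 45 N).
It fails at once if the fingers press on the dicer or its arm with more than 40 N (contact force between the fingers and dicer above 40 N).
It fails at once if the pin is dropped on the worktop (height (world z) of pin below 0.04 m).
It fails at once if a bystander is moved by more than 3 cm (distance of any of tongs, sauce_cup, shaker_salt from where it was at the start of the episode above 0.03 m).
It also fails if it takes over 61 s, if anything falls off the work surface, if the arm or the gripper's body presses on something with over 40 N, if the wrist force passes 120 N, or if a joint passes its speed limit or range.

## Working session

There is one attempt and no reset: what is moved stays moved. The work goes in short steps, Python scripts to look and compute and a tool call to move; the robot and the scene stay as the last step left them, time stands still between calls to the robot, and variables do not carry over. Pictures are saved under pics/ and viewed, about 8 in all and at most 12, crops included, and the job is handed in when it is done.

Besides the shell and the picture viewer there is one more tool, called after "Request:" as name(argument=value, ...) on one line, values as JSON. move_arm: Moves the arm, as the interface text tells. Shifts and turns lie within -1 to 1; 1 stands for 800 mm of shift or pi rad of turn. Its arguments: {"type":"object","properties":{"jaw":{"type":"array","items":{"type":"number"}},"dp":{"type":"array","items":{"type":"array","items":{"type":"number","minimum":-1,"maximum":1}}},"rotation":{"type":"array","items":{"type":"array","items":{"type":"number","minimum":-1,"maximum":1}}},"squeeze":{"type":"number"}},"required":["jaw","dp","rotation"]}

```bash
mkdir -p pics; python3 - <<'E'
from workcell import bot, grab_frame, calibration
import cv2, numpy as np
for n in ("scene","top"):
    cv2.imwrite(f"pics/{n}0.png",grab_frame(n)); c=calibration(n); print(n,np.round(c["camera_matrix"],1).tolist(),c["dist"],np.round(c["T"],3).tolist())
a=cv2.imread("pics/scene0.png");b=cv2.imread("pics/top0.png")
s=bot.observe();print({k:np.round(v,3).tolist() for k,v in s.items()})
E
```

```text
scene [[390.0, 0.0, 275.6], [0.0, 390.0, 211.9], [0.0, 0.0, 1.0]] [-0.0681677  0.         0.         0.         0.       ] [[0.555, -0.56, 0.615, -0.251], [-0.832, -0.358, 0.425, -0.571], [-0.018, -0.747, -0.665, 0.975], [0.0, 0.0, 0.0, 1.0]]
top [[392.2, 0.0, 283.9], [0.0, 392.2, 209.5], [0.0, 0.0, 1.0]] [-0.05015752  0.          0.          0.          0.        ] [[0.036, -0.978, 0.206, 0.297], [-0.999, -0.034, 0.013, -0.021], [-0.005, -0.206, -0.978, 1.177], [0.0, 0.0, 0.0, 1.0]]
{'clock': 0.1, 'qpos': [-1.36, 0.522, -0.036, 1.6, 0.021, 1.021, -0.113], 'qd': [-0.001, 0.0, 0.001, -0.002, 0.001, -0.001, -0.001], 'joint_efforts': [0.002, -92.849, 1.983, -37.053, 0.018, 0.005, -0.0], 'position': [0.173, 0.6, 0.231], 'tool_rot': [-3.141, 0.0, 2.861], 'force': [-0.074, 0.755, 0.17], 'moment': [0.003, 0.012, -0.04], 'grip_width': 0.086}
```

View pics/scene0.png

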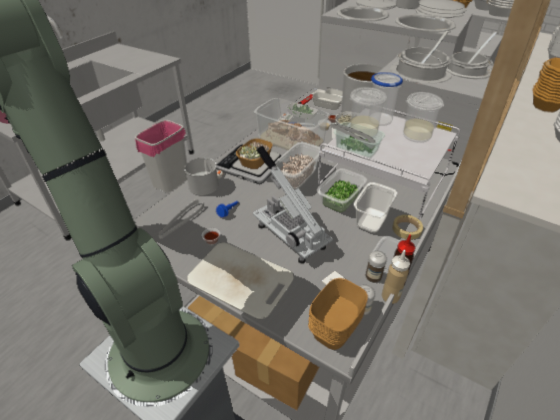

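View pics/top0.png

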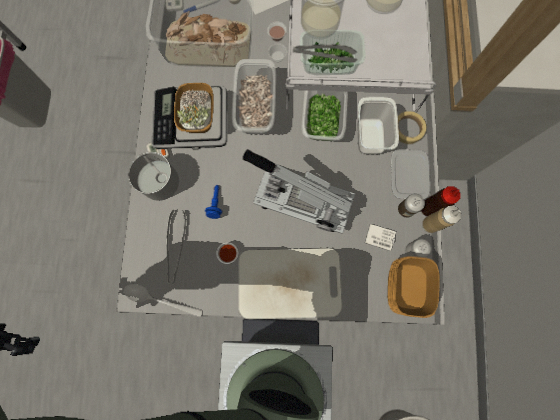

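The top view shows the dicer at about (303,197), its raised black handle at (258,160), the blue decoy at (214,202), the tongs at (178,245) and the cup at (228,253). Next I'll zoom in.

```bash
python3 - <<'E'
import cv2, numpy as np
b=cv2.imread("pics/top0.png")[140:245,235:370]; a=cv2.imread("pics/scene0.png")[140:270,240:340]
a=cv2.resize(a,None,fx=4.5,fy=4.5,interpolation=cv2.INTER_CUBIC)[:, :330*10]
b=cv2.resize(b,(800,622),interpolation=cv2.INTER_CUBIC)[:600]
cv2.imwrite("pics/ct.png",b)
E
```

```text
(no output)
```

View pics/ct.png

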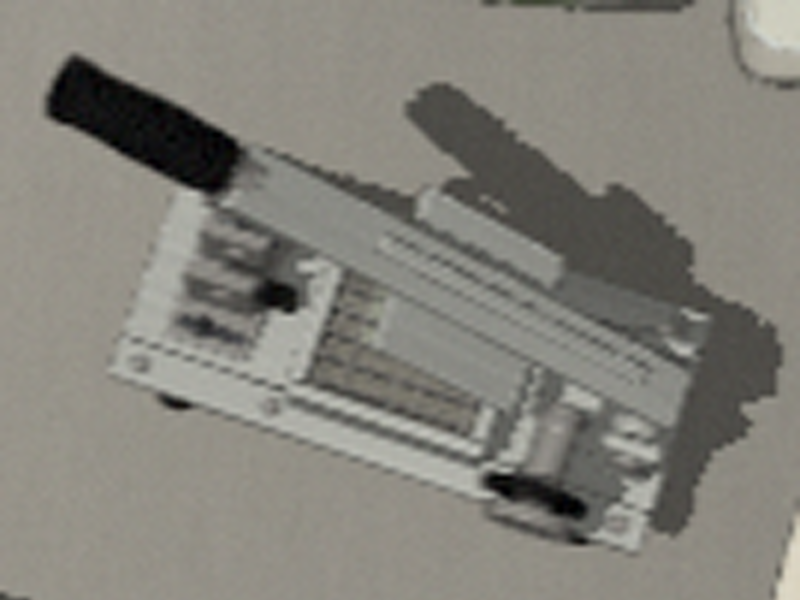

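```bash
cat > h.py <<'E'
from workcell import bot, grab_frame, calibration
import cv2, numpy as np
from scipy.optimize import least_squares
from scipy.spatial.transform import Rotation as R
def proj(c,P):
    T=np.linalg.inv(c["T"]); r=cv2.Rodrigues(T[:3,:3])[0]
    return cv2.projectPoints(np.atleast_2d(P).astype(float),r,T[:3,3],c["camera_matrix"],c["dist"])[0][:,0]
def D(d,P):  # dicer->world, d=(x,y,yaw)
    return R.from_euler('z',d[2]).apply(np.atleast_2d(P))+[d[0],d[1],0]
E
python3 - <<'E'
from h import *
c=calibration("top")
f=lambda p:np.array(p)/5.926+[235,140]
obs=f([(108,372),(640,550),(535,493)])
P=np.array([(-.063,.138,.057),(-.063,-.138,.057),(-.058,-.08,.092)])
s=least_squares(lambda d:(proj(c,D(d,P))-obs).ravel(),[.5,0,-.3])
print(s.x,s.fun.round(2)); d=s.x
inv=lambda q:(np.array(q)-[235,140])*5.926
print(inv(proj(c,D(d,[(.063,.138,.057),(.063,-.138,.057),(-.015,.1,.092),(-.015,-.08,.092)]))).round())
for th in np.arange(.2,.6,.05):
    ct,st=np.cos(th),np.sin(th)
    A=lambda l,h:(0,-.115+l*ct-h*st,.1+l*st+h*ct)
    print(round(th,2),inv(proj(c,D(d,[A(.29,.0355),A(.331,.0215),A(.249,.0215)]))).round().tolist(),D(d,A(.29,.0355)).round(3))
E
```

```text
[ 0.57013956 -0.06551663 -0.29589911] [-0.24 -0.01 -0.04  0.27  0.27 -0.26]
[[192. 142.]
 [715. 314.]
 [208. 289.]
 [564. 407.]]
0.2 [[79.0, 156.0], [-10.0, 130.0], [161.0, 197.0]] [[0.617 0.09  0.192]]
0.25 [[87.0, 149.0], [-5.0, 122.0], [168.0, 191.0]] [[0.616 0.085 0.206]]
0.3 [[96.0, 144.0], [3.0, 114.0], [175.0, 187.0]] [[0.614 0.079 0.22 ]]
0.35 [[107.0, 138.0], [12.0, 106.0], [185.0, 182.0]] [[0.612 0.073 0.233]]
0.4 [[120.0, 134.0], [23.0, 100.0], [196.0, 178.0]] [[0.61  0.067 0.246]]
0.45 [[135.0, 130.0], [37.0, 94.0], [208.0, 175.0]] [[0.608 0.059 0.258]]
0.5 [[152.0, 126.0], [52.0, 88.0], [222.0, 172.0]] [[0.606 0.052 0.27 ]]
0.55 [[171.0, 123.0], [70.0, 83.0], [237.0, 170.0]] [[0.603 0.043 0.282]]
```

Request:
move_arm(jaw=[255,255,255,255,255,255,255,255,255], dp=[[0,0,-0.018],[0,0,-0.018],[0,0,-0.018],[0,0,-0.018],[0,0,-0.018],[0,0,-0.018],[0,0,-0.018],[0,0,-0.018],[0,0,-0.018]], rotation=[[0,0,0.0561],[0,0,0.0561],[0,0,0.0561],[0,0,0.0561],[0,0,0.0561],[0,0,0.0561],[0,0,0.0561],[0,0,0.0561],[0,0,0.0561]])

```text
clock: 1.23
position: [0.1731, 0.6004, 0.3611]
tool_rot: [3.142, 0.001, 1.269]
force: [-0.1, 0.0, 0.3]
grip_width: -0.0002
```

Request:
move_arm(jaw=[255,255,255,255,255,255,255,255,255,255], dp=[[-0.041,0.06,0],[-0.041,0.06,0],[-0.041,0.06,0],[-0.041,0.06,0],[-0.041,0.06,0],[-0.041,0.06,0],[-0.041,0.06,0],[-0.041,0.06,0],[-0.041,0.06,0],[-0.041,0.06,0]], rotation=[[0,0,0],[0,0,0],[0,0,0],[0,0,0],[0,0,0],[0,0,0],[0,0,0],[0,0,0],[0,0,0],[0,0,0]])

```text
clock: 2.48
position: [0.5374, 0.1452, 0.3608]
tool_rot: [-3.141, -0.0, 1.275]
force: [-0.2, 1.4, -0.7]
grip_width: 0.0001
```

Request:
move_arm(jaw=[255,255,255,255], dp=[[-0.043,0.058,0],[-0.043,0.058,0],[0,0,0.05],[0,0,0.045]], rotation=[[0,0,0],[0,0,0],[0,0,0],[0,0,0]])

```text
clock: 2.98
position: [0.6052, 0.053, 0.2834]
tool_rot: [-3.141, 0.0, 1.273]
force: [0.4, 0.4, 9.8]
grip_width: -0.0002
```

```bash
python3 - <<'E'
from h import *
im=np.hstack([grab_frame("wrist")]); cv2.imwrite("pics/w1.png",im); s=bot.observe(); print(s["position"],s["force"])
c=calibration("wrist"); print(c["camera_matrix"][0],(np.linalg.inv(c["T"])@np.append(s["position"],1)).round(3))
d=[.5701,-.0655,-.296]
print(proj(c,D(d,[(-.063,.138,.057),(-.063,-.138,.057),(.063,.138,.057),(-.015,.1,.092),(-.015,-.08,.092),(-.055,-.08,.092)])).round())
E
```

```text
[0.603421   0.05354365 0.27908782] [-0.03702598 -0.22728038 -5.40074984]
[373.56127684   0.         287.25897701] [-0.     0.032  0.161  1.   ]
[[227. 156.]
 [239. 380.]
 [355. 156.]
 [275. 204.]
 [277. 362.]
 [240. 361.]]
```

View pics/w1.png

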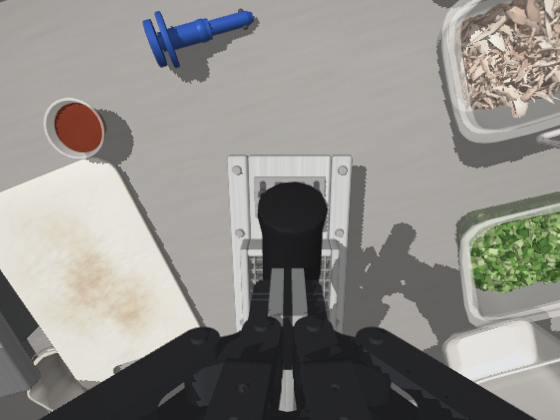

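Request:
move_arm(jaw=[255,255,255,255,255,255,255,255], dp=[[0.0094,0.003,0.0206],[0.0094,0,0.0206],[0.008,0,0.0163],[0.008,0,0.0163],[0.0067,0,0.017],[0.0067,0,0.017],[0.005,0,0.0175],[0.005,0,0.0175]], rotation=[[0,0,0],[0,0,0],[0,0,0],[0,0,0],[0,0,0],[0,0,0],[0,0,0],[0,0,0]])

```text
clock: 4.03
position: [0.6212, 0.0978, 0.1697]
tool_rot: [-3.142, 0.0, 1.275]
force: [0.1, -0.9, -0.1]
grip_width: 0.0001
```

Request:
move_arm(jaw=[255,255,255,255,255], dp=[[0.003,0,0.012],[0.002,0,0.01],[0.002,0,0.008],[0,0,0.0035],[0,0,0]], rotation=[[0,0,0],[0,0,0],[0,0,0],[0,0,0],[0,0,0]])

```text
clock: 4.65
position: [0.6228, 0.1029, 0.1439]
tool_rot: [3.142, 0.0, 1.274]
force: [-0.7, 0.2, 0.2]
grip_width: 0.0
```

Request:
move_arm(jaw=[255,255,255,255,255], dp=[[0,0,0.003],[0,0,0.003],[0,0,0.002],[0,0,0.002],[0,0,0]], rotation=[[0,0,0],[0,0,0],[0,0,0],[0,0,0],[0,0,0]])

```text
clock: 5.28
position: [0.6227, 0.1029, 0.1357]
tool_rot: [-3.141, 0.0, 1.274]
force: [-0.9, 0.0, -0.5]
grip_width: -0.0002
```

Request:
move_arm(jaw=[255,255,255], dp=[[0,0,0.0015],[0,0,0.001],[0,0,0]], rotation=[[0,0,0],[0,0,0],[0,0,0]])

```text
clock: 5.65
position: [0.6228, 0.1029, 0.1338]
tool_rot: [3.142, 0.0, 1.275]
force: [-0.1, 0.2, 0.8]
grip_width: 0.0001
```

Request:
move_arm(jaw=[255,255,255], dp=[[0,0,0.0012],[0,0,0.0012],[0,0,0]], rotation=[[0,0,0],[0,0,0],[0,0,0]])

```text
clock: 6.02
position: [0.623, 0.103, 0.133]
tool_rot: [3.141, -0.001, 1.274]
force: [-4.9, 1.0, 17.0]
grip_width: 0.0004
```

```bash
python3 - <<'E'
from h import *
s=bot.observe(); print(s["position"],s["force"],s["moment"])
E
```

```text
[0.62296075 0.10300535 0.13298841] [-4.93186755  0.95887036 16.96018518] [ 0.00286501  1.31721917 -0.0256849 ]
```

Request:
move_arm(jaw=[255,255,255,255,255,255,255,255], dp=[[0,0,-0.04],[-0.0595,0.006,-0.028],[-0.0595,0.006,-0.028],[-0.0595,0.006,-0.028],[-0.0595,0.006,-0.028],[-0.0595,0.006,-0.028],[-0.0595,0.006,-0.028],[0,0,0]], rotation=[[0,0,0],[0,0,0],[0,0,0],[0,0,0],[0,0,0],[0,0,0],[0,0,0],[0,0,0]])

```text
clock: 7.02
position: [0.5661, -0.1829, 0.3002]
tool_rot: [3.139, 0.001, 1.269]
force: [0.7, 1.2, -0.7]
grip_width: 0.0002
```

```bash
python3 - <<'E'
from h import *
s=bot.observe();c=calibration("wrist"); im=grab_frame("wrist"); cv2.imwrite("pics/w2.png",im); print(s["position"],s["tool_rot"],s["force"]); np.save("w2T.npy",c["T"])
d=[.5701,-.0655,-.296]
print(proj(c,D(d,[(-.063,.138,.057),(-.063,-.138,.057),(.063,.138,.057),(-.015,.1,.092),(-.015,.1,.108),(-.015,-.08,.092),(-.055,-.08,.092),(-.0745,-.08,.092)])).round())
cv2.imwrite("pics/w2c.png",cv2.resize(im[0:280,170:360],None,fx=2.1*1.0,fy=2.1,interpolation=cv2.INTER_CUBIC))
E
```

```text
[ 0.56612292 -0.18292798  0.30019373] [3.13860134e+00 9.30936539e-04 1.26886547e+00] [ 0.72328631  1.21733319 -0.72795248]
[[ 172. -130.]
 [ 199.  189.]
 [ 323. -131.]
 [ 226.  -94.]
 [ 223. -104.]
 [ 237.  139.]
 [ 194.  139.]
 [ 173.  139.]]
```

View pics/w2c.png

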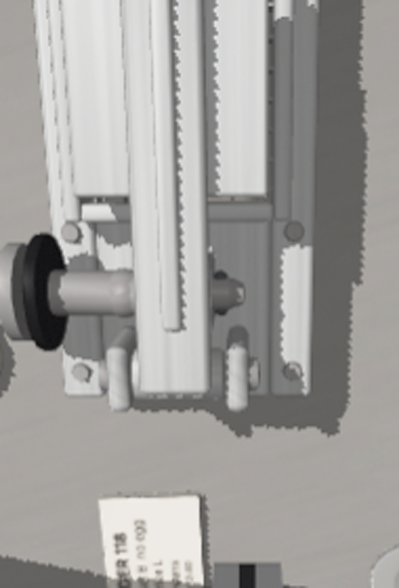

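The wrist crop matches the predicted dicer pose. The pin axis is at row 139.5 (predicted 139) and the near corner fits to within 2 px. Next I'll check the flange and button rims.

```bash
python3 - <<'E'
from h import *
c=calibration("wrist"); c["T"]=np.load("w2T.npy")
d=[.5701,-.0655,-.296]
a=np.linspace(0,2*np.pi,72)
print("camera dicer", (R.from_euler('z',.296).apply(c["T"][:3,3]-[d[0],d[1],0])).round(3), c["T"][:3,2].round(3))
for x,r in((-.055,.026),(-.061,.026),(-.0745,.022)):
    p=(proj(c,D(d,np.c_[x+0*a,-.08+r*np.cos(a),.092+r*np.sin(a)]))-[170,0])*2.1
    print(x,p.min(0).round(1),p.max(0).round(1))
print((proj(c,D(d,[(.015,-.08,.092),(.03,-.08,.092),(.063,-.138,.057),(-.063,-.138,.057)]))-[170,0])*2.1)
E
```

```text
camera dicer [ 0.031 -0.031  0.442] [-0.093 -0.31  -0.946]
-0.055 [ 34.9 231.7] [ 64.2 351.5]
-0.061 [ 20.3 231.8] [ 51.6 351.5]
-0.0745 [ -9.5 241.4] [ 20.8 342.7]
[[208.6581709  291.44270301]
 [242.52671505 291.25155573]
 [308.21079759 396.08579098]
 [ 60.68508844 397.52174922]]
```

```bash
python3 - <<'E'
import cv2
im=cv2.imread("pics/w2.png")[95:200,150:300]
cv2.imwrite("pics/w2d.png",cv2.resize(im,None,fx=5,fy=5,interpolation=cv2.INTER_CUBIC))
E
```

```text
(no output)
```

View pics/w2d.png

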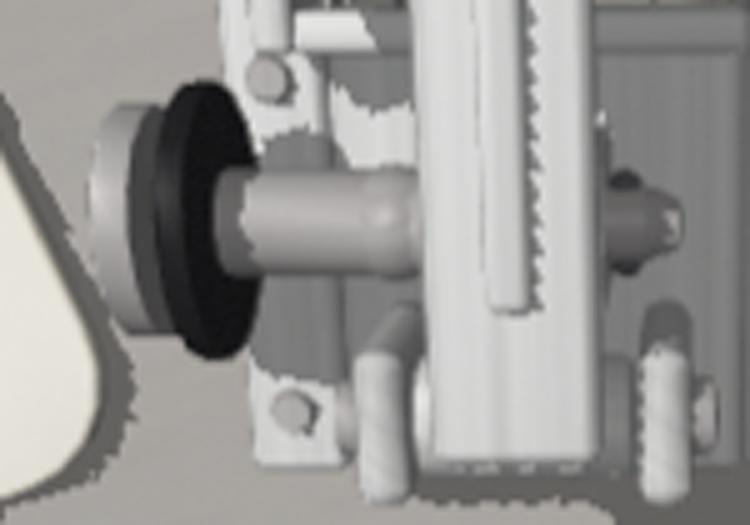

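Request:
move_arm(jaw=[115,115,115,115,115], dp=[[0.0104,-0.0284,0.05],[0.0104,-0.0284,0.05],[0.0104,-0.0284,0.05],[0.0104,-0.0284,0.05],[0,0,0]], rotation=[[0,0,-0.002],[0,0,0],[0,0,0],[0,0,0],[0,0,0]])

```text
clock: 7.7
position: [0.4871, -0.1183, 0.1359]
tool_rot: [-3.136, 0.0, 1.283]
force: [0.3, -0.7, 1.8]
grip_width: 0.0465
```

```bash
cat >> h.py <<'E'
d=[.5715,-.066,-.296]
def st():
    s=bot.observe(); r=R.from_euler('z',.296)
    print("t",round(s["clock"],2),"dicer pos mm",(r.apply(s["position"]-[d[0],d[1],0])*1000).round(1),"F dicer",r.apply(s["force"]).round(1),"rot",s["tool_rot"].round(4),"w",round(s["grip_width"]*1000,1))
E
python3 - <<'E'
from h import *
st(); im=grab_frame("wrist"); cv2.imwrite("pics/w3.png",im)
E
```

```text
t 7.7 dicer pos mm [-65.5 -74.6 135.9] F dicer [ 0.5 -0.6  1.8] rot [-3.1361e+00  5.0000e-04  1.2831e+00] w 46.5
```

View pics/w3.png

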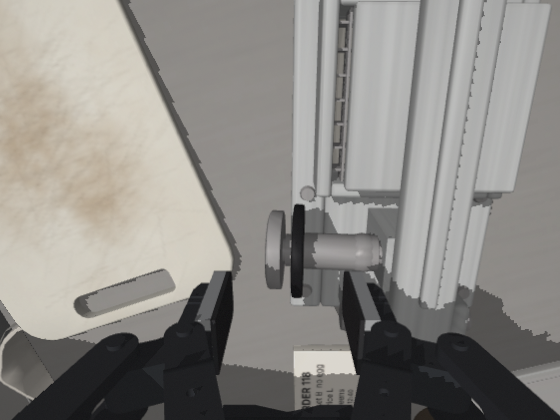

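```bash
python3 - <<'E'
from h import *
st(); s=bot.observe(); c=calibration("wrist"); im=cv2.imread("pics/w3.png")
a=np.linspace(0,2*np.pi,72)
for x,r in((-.055,.026),(-.061,.026),(-.0745,.022)):
    p=proj(c,D(d,np.c_[x+0*a,-.08+r*np.cos(a),.092+r*np.sin(a)])); print(x,p.min(0).round(1),p.max(0).round(1))
E
```

```text
t 7.75 dicer pos mm [-63.5 -75.1 137.5] F dicer [ 0.9 -0.9  0.6] rot [-3.1392e+00  3.0000e-04  1.2825e+00] w 46.8
-0.055 [300.3 203.5] [304.3 299.1]
-0.061 [290.6 203.4] [291.9 299. ]
-0.0745 [264.2 210.5] [268.7 291.1]
```

Request:
move_arm(jaw=[115,115,115,115], dp=[[-0.006,0.0015,0],[0,0,0.017],[0,0,0.017],[0,0,0]], rotation=[[0,0,0.0024],[0,0,0],[0,0,0],[0,0,0]])

```text
clock: 8.25
position: [0.4886, -0.1256, 0.11]
tool_rot: [-3.14, 0.0, 1.273]
force: [-0.2, 0.2, -0.2]
grip_width: 0.0469
```

```bash
python3 - <<'E'
from h import *
st()
E
```

```text
t 8.25 dicer pos mm [-61.9 -81.2 110. ] F dicer [-0.2  0.1 -0.2] rot [-3.1397e+00  5.0000e-04  1.2731e+00] w 46.9
```

Request:
move_arm(jaw=[115,180,180,180], dp=[[0.0015,0,0.0065],[0,0,0],[0,0,0],[0,0,0]], rotation=[[0,0,0],[0,0,0],[0,0,0],[0,0,0]], squeeze=20)

```text
clock: 8.75
position: [0.4892, -0.1243, 0.106]
tool_rot: [-3.141, -0.0, 1.273]
force: [-5.1, 0.6, 2.8]
grip_width: 0.025
```

Request:
move_arm(jaw=[200,205,210,210], dp=[[0,0,0],[0,0,0],[0,0,0],[0,0,0]], rotation=[[0,0,0],[0,0,0],[0,0,0],[0,0,0]], squeeze=20)

```text
clock: 9.25
position: [0.4878, -0.1238, 0.1057]
tool_rot: [-3.138, -0.0, 1.273]
force: [-13.2, 3.2, 8.2]
grip_width: 0.0155
```

```bash
python3 - <<'E'
from h import *
st()
E
```

```text
t 9.25 dicer pos mm [-63.2 -79.7 105.7] F dicer [-13.6  -0.8   8.2] rot [-3.1379e+00 -3.0000e-04  1.2733e+00] w 15.5
```

Request:
move_arm(jaw=[210,220,225,225], dp=[[0,-0.001,-0.0005],[0,0,0],[0,0,0],[0,0,0]], rotation=[[0,0,0],[0,0,0],[0,0,0],[0,0,0]])

```text
clock: 9.75
position: [0.4872, -0.1236, 0.1061]
tool_rot: [-3.138, -0.0, 1.273]
force: [-11.7, 3.4, 6.0]
grip_width: 0.0127
```

```bash
python3 - <<'E'
from h import *
st()
E
```

```text
t 9.75 dicer pos mm [-63.8 -79.7 106.1] F dicer [-12.2  -0.2   6. ] rot [-3.1383e+00 -3.0000e-04  1.2734e+00] w 12.7
```

```bash
python3 - <<'E'
from h import *
im=grab_frame("wrist"); cv2.imwrite("pics/w4.png",cv2.resize(im[120:340,180:440],None,fx=3,fy=2.7)); st()
E
```

```text
t 9.8 dicer pos mm [-63.8 -79.7 106.1] F dicer [-13.2   0.2   7.3] rot [-3.1383e+00 -3.0000e-04  1.2734e+00] w 12.7
```

View pics/w4.png

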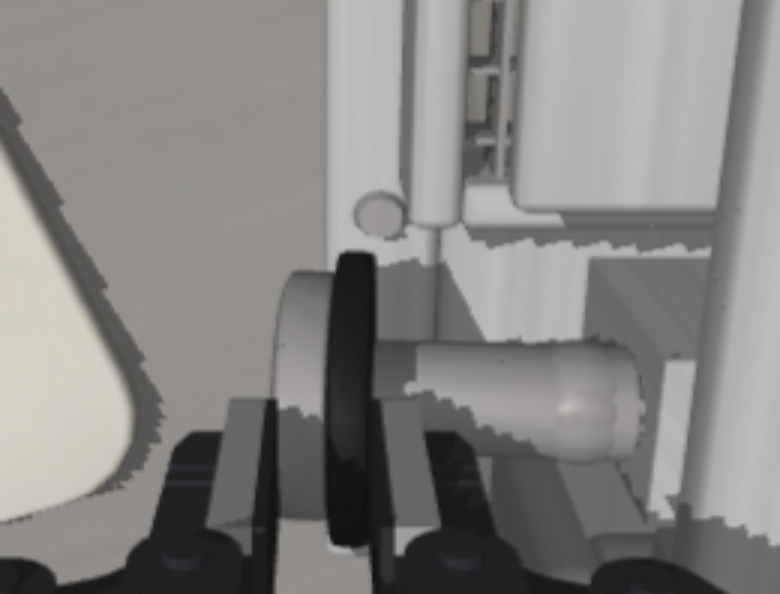

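Request:
move_arm(jaw=[255,255,255,255,255,255], dp=[[0,-0.001,-0.0005],[0,0,0],[0,-0.002,0],[0,-0.003,0],[0,-0.003,0],[0,0,0]], rotation=[[0,0,0],[0,0,0],[0,0,0],[0,0,0],[0,0,0],[0,0,0]], squeeze=40)

```text
clock: 10.55
position: [0.4816, -0.122, 0.1067]
tool_rot: [-3.141, -0.0, 1.273]
force: [0.0, -0.0, -4.3]
grip_width: 0.0115
```

```bash
python3 - <<'E'
from h import *
st()
E
```

```text
t 10.55 dicer pos mm [-69.7 -79.7 106.7] F dicer [ 0.  -0.  -4.3] rot [-3.1412 -0.      1.2733] w 11.5
```

Request:
move_arm(jaw=[255,255,255,255,255,255,255,255,255,255], dp=[[0,-0.006,0],[0,-0.008,0],[0,-0.008,0],[0,-0.008,0],[0,-0.008,0],[0,-0.008,0],[0,-0.008,0],[0,-0.008,0],[0,-0.008,0],[0,0,0]], rotation=[[0,0,0],[0,0,0],[0,0,0],[0,0,0],[0,0,0],[0,0,0],[0,0,0],[0,0,0],[0,0,0],[0,0,0]])

```text
clock: 11.8
position: [0.428, -0.1055, 0.1068]
tool_rot: [-3.141, -0.0, 1.273]
force: [0.8, 0.4, -2.6]
grip_width: 0.0112
```

```bash
python3 - <<'E'
from h import *
st(); c=calibration("wrist"); im=grab_frame("wrist"); cv2.imwrite("pics/w5.png",im); np.save("w5T.npy",c["T"]); st()
a=np.linspace(0,6.28,60)
for x,r in((-.0745-.065,.022),):
    p=proj(c,D(d,np.c_[x+0*a,-.08+r*np.cos(a),.092+r*np.sin(a)])); print(p.min(0),p.max(0))
E
```

```text
t 11.8 dicer pos mm [-125.7  -79.6  106.8] F dicer [ 0.7  0.6 -2.6] rot [-3.1414e+00 -1.0000e-04  1.2734e+00] w 11.2
t 11.85 dicer pos mm [-125.3  -79.6  106.8] F dicer [-0.5  0.  -1.9] rot [ 3.1413e+00 -1.0000e-04  1.2734e+00] w 11.3
[252.67399476 222.70994722] [260.40344332 318.2378542 ]
```

View pics/w5.png

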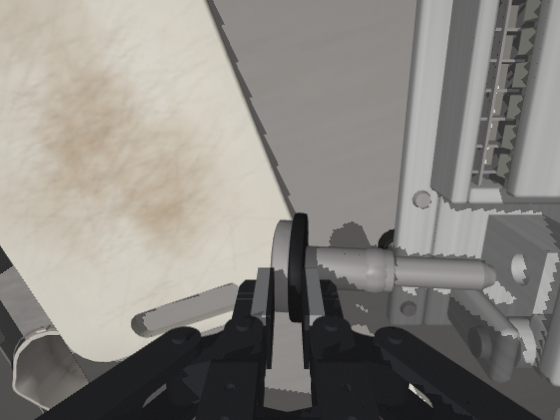

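Request:
move_arm(jaw=[255,255,255,255,255,255,255,255], dp=[[0,0,-0.012],[0.005,0,-0.013],[0.02,-0.004,0],[0.03,-0.004,0],[0.03,-0.004,0],[0.03,0,0],[0.01,0,0],[0,0,0]], rotation=[[0,0,0],[0,0,0],[0,0,0],[0,0,0],[0,0,0],[0,0,0],[0,0,0],[0,0,0]])

```text
clock: 12.85
position: [0.4487, -0.0071, 0.127]
tool_rot: [3.141, -0.0, 1.274]
force: [-0.2, 0.4, -1.7]
grip_width: 0.0112
```

```bash
python3 - <<'E'
from h import *
c=calibration("wrist"); im=grab_frame("wrist"); cv2.imwrite("pics/w6.png",im); np.save("w6T.npy",c["T"]); st()
for dy in (-.01,0,.01): print(proj(c,D(d,[(-.015,.1+dy-.017,.108),(-.015,.1+dy+.017,.108),(-.015,.1+dy,.108),(-.015,.1+dy,.092)])).round(1).tolist())
c5=dict(c); c5["T"]=np.load("w5T.npy")
for dz in (-.008,-.004,0,.004): print("nose",dz,proj(c5,D(d,[(-.0317,-.08,.092+dz),(-.0767,-.08,.092+dz*.5)])).round(1).tolist())
cv2.imwrite("pics/w6c.png",cv2.resize(im[60:330,240:500],None,fx=3,fy=2.2))
E
```

```text
t 12.9 dicer pos mm [-134.7   19.9  127. ] F dicer [ 0.5 -1.  -1.3] rot [3.1414e+00 2.0000e-04 1.2732e+00] w 11.1
[[560.6, 156.2], [580.0, 73.4], [570.0, 116.2], [545.3, 113.3]]
[[566.1, 133.0], [586.2, 46.7], [575.8, 91.4], [550.1, 90.6]]
[[571.7, 108.9], [592.7, 19.0], [581.9, 65.5], [555.1, 67.1]]
nose -0.008 [[478.0, 261.6], [388.5, 265.5]]
nose -0.004 [[482.0, 265.4], [389.6, 267.5]]
nose 0 [[486.2, 269.3], [390.7, 269.4]]
nose 0.004 [[490.6, 273.4], [391.8, 271.5]]
```

View pics/w6c.png

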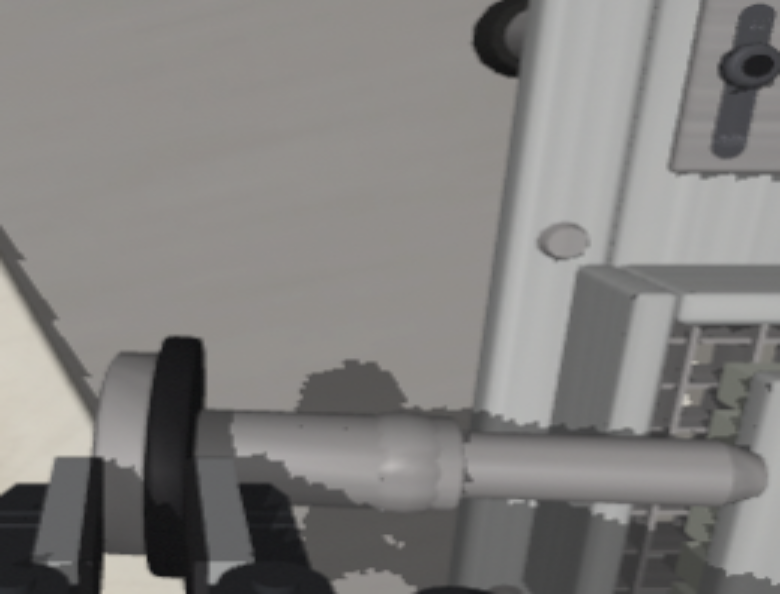

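Request:
move_arm(jaw=[255,255,255,255], dp=[[0.018,0,-0.015],[0.025,0,-0.02],[0.012,0,-0.015],[0,0,0]], rotation=[[0,0,0],[0,0,0],[0,0,0],[0,0,0]])

```text
clock: 13.4
position: [0.4617, 0.0347, 0.1673]
tool_rot: [3.141, -0.001, 1.274]
force: [0.4, -1.0, -1.9]
grip_width: 0.0111
```

```bash
python3 - <<'E'
from h import *
c=calibration("wrist"); im=grab_frame("wrist"); cv2.imwrite("pics/w7.png",im); np.save("w7T.npy",c["T"]); st()
for dy in (-.01,0,.01): print(proj(c,D(d,[(-.015,.1+dy-.017,.108),(-.015,.1+dy+.017,.108),(-.015,.1+dy,.108),(-.015,.1+dy,.092)])).round(1).tolist())
cv2.imwrite("pics/w7c.png",cv2.resize(im[60:330,300:560],None,fx=3,fy=2.2,interpolation=cv2.INTER_CUBIC))
# shank edges on w6/w7: gradient peaks per column
g=cv2.GaussianBlur(cv2.cvtColor(im,cv2.COLOR_BGR2GRAY),(3,3),0).astype(float)
for x in (340,360,375,405,420,435,450,465,480,490):
    col=np.gradient(g[:,x]); r=np.arange(230,320); k=[(int(i),int(col[i])) for i in r if abs(col[i])>9 and abs(col[i])>=max(abs(col[i-1]),abs(col[i+1]))]
    print(x,k)
E
```

```text
t 13.45 dicer pos mm [-134.7   63.8  166.8] F dicer [ 0.1 -0.8 -3. ] rot [ 3.1413e+00 -1.0000e-04  1.2732e+00] w 11.1
[[493.7, 218.9], [504.8, 160.4], [499.1, 190.4], [484.9, 183.2]]
[[496.9, 202.3], [508.2, 142.0], [502.4, 173.0], [487.7, 166.9]]
[[500.1, 185.2], [511.8, 123.1], [505.8, 155.0], [490.6, 150.0]]
340 [(247, -21), (278, -26), (290, 27), (301, -10), (306, -12)]
360 [(232, -23), (288, -15), (289, -15), (314, 23)]
375 [(292, -10)]
405 [(248, -11), (257, 12), (258, 12), (285, -15)]
420 [(240, 19), (241, 19), (253, -23), (259, 10)]
435 [(241, 20), (251, -35), (260, 10), (291, -11)]
450 [(240, 20), (250, -21), (260, 10), (289, 28), (296, -24)]
465 [(240, 20), (241, 20), (250, -29), (256, -11), (260, 14), (290, 27), (299, -21), (300, -21)]
480 [(240, 20), (250, -28), (254, 11), (257, -23), (261, 18), (290, 25), (304, -27)]
490 [(240, 20), (249, -31), (266, 14), (311, -15)]
```

View pics/w7c.png

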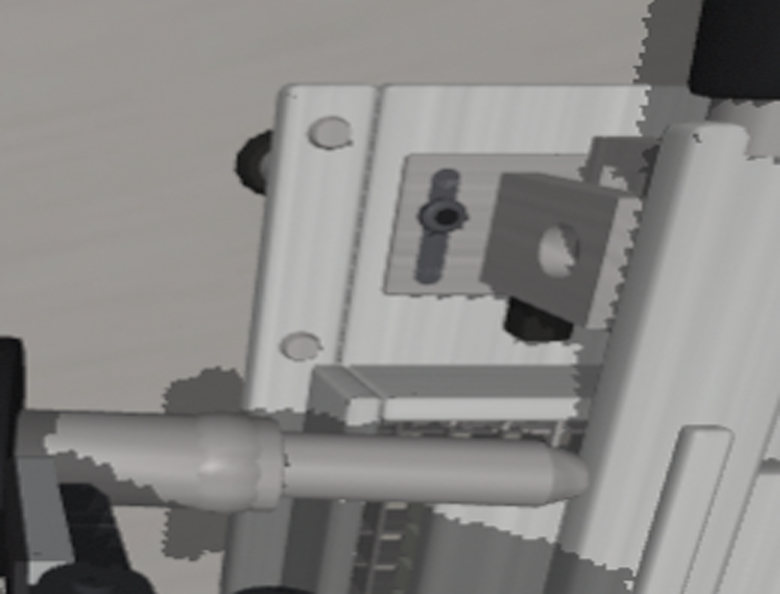

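The clevis ear's top corners are at px (505.7,148.6) and (496.7,209.1), and its hole is at (486.3,173.6). That puts the clevis at y = +96 mm. The pin's nose is at (496,276). Next I'll fit the pin pose.

```bash
cat > fit.py <<'E'
from h import *
def fit(T,obs):
    c=calibration("wrist"); c["T"]=T; C=R.from_euler('z',.296).apply(T[:3,3]-[d[0],d[1],0])
    def model(p,o):
        ax=np.array([np.cos(p[3])*np.cos(p[4]),np.sin(p[4])*np.cos(p[3]),np.sin(p[3])])
        P=[]
        for (xp,r,sg,u,v) in o:
            q=p[:3]+xp*ax; n=np.cross(C-q,ax); n/=np.linalg.norm(n); P.append(q+sg*r*n)
        return proj(c,D(d,P))
    def res(p):
        e=[]
        for o in obs:
            # xp None -> edge line at column u: compare rows by sampling
            if o[0] is None:
                m=model(p,[(.008,o[1],o[2],0,0),(.036,o[1],o[2],0,0)]); t=(o[3]-m[0,0])/(m[1,0]-m[0,0]); e.append(m[0,1]+t*(m[1,1]-m[0,1])-o[4])
            else:
                m=model(p,[o])[0]; e+=[m[0]-o[3],m[1]-o[4]]
        return np.array(e)
    s=least_squares(res,[T0[0]+.05,T0[1],T0[2]-.014,0,0],x_scale=[.01,.01,.01,.1,.1],loss="soft_l1")
    J=np.linalg.inv(s.jac.T@s.jac); print("shoulder mm",(s.x[:3]*1000).round(1),"pitch up",s.x[3].round(3),"yaw",s.x[4].round(3),"res",res(s.x).round(1),"sd",np.sqrt(np.diag(J)).round(4))
    return s.x
E
cat > run7.py <<'E'
import fit; from h import *
fit.T0=np.array([-.1347,.0638,.1668])
o=[]
a,b=-1,1
import sys
for sg in (1,-1):
    a=sg;b=-sg
    fit.fit(np.load("w7T.npy"),[(None,.007,a,405,257.5),(None,.007,a,435,259.5),(None,.007,a,465,260.3),(None,.007,b,405,284.5),(None,.007,b,450,289),(None,.007,b,465,290),(0,.010,a,393.3,250),(0,.010,b,392.8,291),(.045,.0,1,496,275.9)])
E
python3 run7.py
```

```text
shoulder mm [-81.1  58.4 143.1] pitch up 0.38 yaw 0.137 res [-0.5 -1.2 -0.7  1.2 -0.   0.1  0.3  0.4  0.  -0.  -0.3  0.7] sd [0.0018 0.0029 0.0055 0.2728 0.1661]
shoulder mm [  571.5 -1043.9 -1887.6] pitch up 0.284 yaw -0.103 res [ 20.2  24.7  30.5  -9.   -3.8  -1.5   0.3  25.7   1.3 -18.3 -95.2  -0.2] sd [  4.9689   8.2692  15.5229 197.3534  96.6928]
```

```bash
python3 - <<'E'
s=open("fit.py").read()
s=s.replace("        return np.array(e)","""        ax=np.array([np.cos(p[3]),np.sin(p[4]),np.sin(p[3])]); up=np.array([-np.sin(p[3]),0,np.cos(p[3])])
        k=p[:3]-.0475*ax+.016*up   # pad contact, should be TCP + (.., -.0003, .0019)
        pri=[(k[1]-T0[1]+.0003)/.0007,(k[2]-T0[2]-.0019)/.0007,p[4]/.01]
        return np.array(e+pri)""").replace(',loss="soft_l1"','')
open("fit.py","w").write(s)
r=open("run7.py").read().replace("for sg in (1,-1)","for sg in (1,)"); open("run7.py","w").write(r+"""
fit.T0=np.array([-.1347,.0199,.127])
f=lambda u,v:(240+u/3,60+v/2.2)
fit.fit(np.load("w6T.npy"),[(None,.007,a,*f(480,433)),(None,.007,a,*f(720,442)),(None,.007,b,*f(480,490)),(None,.007,b,*f(720,504)),(0,.010,a,*f(463,420)),(0,.010,b,*f(462,508)),(.045,.0,1,*f(767,475))])
""")
E
python3 run7.py
```

```text
shoulder mm [-85.1  64.8 156.1] pitch up 0.091 yaw -0.0 res [-0.9 -1.8 -1.4  3.   0.4  0.1  0.2 -0.3  0.7  2.6 -0.8 -0.3  1.9 -1.5
 -0. ] sd [0.0004 0.0004 0.0007 0.0133 0.0072]
shoulder mm [-84.7  20.9 115.2] pitch up 0.073 yaw -0.004 res [-0.8 -2.1  4.   0.8  0.1 -1.5  0.6  2.3 -0.6 -1.1  2.1 -1.7 -0.4] sd [0.0005 0.0004 0.0007 0.0132 0.0071]
```

Request:
move_arm(jaw=[255,255,255,255,255,255], dp=[[0.02,0,0],[0.02,0,0],[0,0.002,0.025],[0,0.002,0.025],[0,0.002,0.025],[0,0,0]], rotation=[[0.0127,0,0],[0.0128,0,-0.0005],[0,0,0],[0,0,0],[0,0,0],[0,0,0]])

```text
clock: 14.2
position: [0.4697, 0.0643, 0.1053]
tool_rot: [-3.059, 0.002, 1.274]
force: [0.5, 0.0, -2.6]
grip_width: 0.0114
```

```bash
python3 - <<'E'
from h import *
grab_frame("wrist"); st()
E
```

```text
t 14.25 dicer pos mm [-134.8   95.3  106.2] F dicer [-0.   0.5 -2.1] rot [-3.0603e+00  1.0000e-03  1.2736e+00] w 11.2
```

Request:
move_arm(jaw=[255,255,255], dp=[[0.0004,0.01,-0.0008],[0,0.01,-0.0008],[0,0,0]], rotation=[[0,0,0],[0,0,0],[0,0,0]])

```text
clock: 14.62
position: [0.4871, 0.0608, 0.1068]
tool_rot: [-3.062, -0.0, 1.275]
force: [-0.4, 0.5, -1.6]
grip_width: 0.0112
```

```bash
python3 - <<'E'
from h import *
c=calibration("wrist"); im=grab_frame("wrist"); cv2.imwrite("pics/w8.png",im); np.save("w8T.npy",c["T"]); st()
print(proj(c,D(d,[(-.015,.096,.092),(-.015,.096+.0076,.092),(-.015,.096-.0076,.092),(-.025,.096,.092),(-.07,.096,.092),(-.015,.113,.108),(-.015,.079,.108)])).round(1).tolist())
cv2.imwrite("pics/w8c.png",cv2.resize(im[190:340,340:560],None,fx=3.6,fy=3.6,interpolation=cv2.INTER_CUBIC))
E
```

```text
t 14.68 dicer pos mm [-118.3   96.6  106.7] F dicer [-0.8  0.3 -3.4] rot [-3.0619e+00 -2.0000e-04  1.2746e+00] w 11.2
[[516.2, 278.5], [519.6, 263.3], [512.9, 293.3], [493.3, 277.7], [392.2, 273.9], [544.9, 260.3], [526.9, 332.5]]
```

View pics/w8c.png

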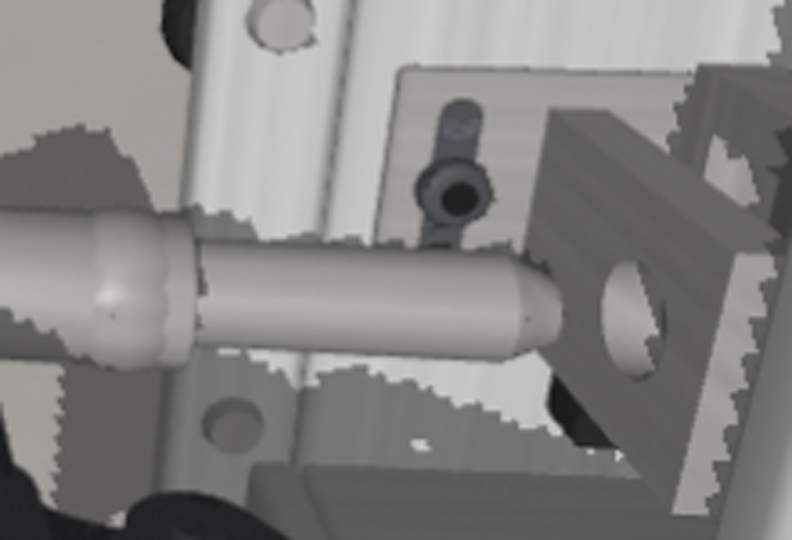

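```bash
python3 - <<'E'
s=open("fit.py").read()
s=s.replace("P.append(q+sg*r*n)","P.append(q+sg*r*n if sg else q+r*np.cross(ax,n)*np.sign(np.cross(ax,n)[2]))"); open("fit.py","w").write(s)
import fit; from h import *
f=lambda u,v:(340+u/3.6,190+v/3.6)
fit.T0=np.array([-.1183,.0966,.1067])
O=[(None,.007,1,*f(210,240)),(None,.007,1,*f(500,254)),(None,.007,-1,*f(210,346)),(None,.007,-1,*f(500,360)),(0,.010,1,*f(193,215)),(0,.010,-1,*f(186,365)),(.045,.0045,0,*f(562,312))]
fit.fit(np.load("w8T.npy"),O)
fit.fit(np.load("w8T.npy"),O[:-1])
fit.T0=np.array([-.1347,.0638,.1668]);a,b=1,-1
fit.fit(np.load("w7T.npy"),[(None,.007,a,405,257.5),(None,.007,a,435,259.5),(None,.007,a,465,260.3),(None,.007,b,450,289),(None,.007,b,465,290),(0,.010,a,393.3,250),(0,.010,b,392.8,291),(.045,.0045,0,496,275.9)])
E
```

```text
shoulder mm [-69.7  96.6  90.7] pitch up -0.021 yaw -0.013 res [-0.2 -1.1  1.   0.3 -1.3  0.1  0.7  2.1  0.5 -1.2  1.3 -1.3 -1.3] sd [0.0004 0.0004 0.0007 0.0142 0.0072]
shoulder mm [-69.7  96.9  91.2] pitch up -0.013 yaw -0.007 res [-0.4 -1.5  0.9  0.1 -1.1 -0.1  1.   2.1  1.3 -1.1 -0.7] sd [0.0004 0.0007 0.0011 0.0237 0.0096]
shoulder mm [-84.8  63.6 154.3] pitch up 0.05 yaw -0.012 res [-0.2 -1.2 -1.1  0.3 -0.2 -0.7  0.5  0.3  3.   0.3 -0.5  0.9 -1.1 -1.2] sd [0.0005 0.0004 0.0007 0.0139 0.0073]
```

Request:
move_arm(jaw=[255,255,255,255,255,255,255,255], dp=[[-0.0011,0,0],[0,0,0],[0,0.003,-0.0002],[0,0.003,-0.0002],[0,0.003,-0.0002],[0,0.003,-0.0002],[0,0.002,-0.0001],[0,0,0]], rotation=[[-0.0064,0,-0.003],[0,0,0],[0,0,0],[0,0,0],[0,0,0],[0,0,0],[0,0,0],[0,0,0]])

```text
clock: 15.68
position: [0.4968, 0.057, 0.1065]
tool_rot: [-3.082, -0.001, 1.284]
force: [0.7, 0.1, -2.3]
grip_width: 0.0115
```

```bash
python3 - <<'E'
from h import *
st()
E
```

```text
t 15.68 dicer pos mm [-107.3   95.9  106.5] F dicer [ 0.6  0.3 -2.3] rot [-3.0816e+00 -6.0000e-04  1.2843e+00] w 11.5
```

Request:
move_arm(jaw=[255,255,255,255], dp=[[0,0.0025,-0.00015],[0,0.0025,-0.00015],[0,0.0025,-0.00015],[0,0,0]], rotation=[[0,0,0],[0,0,0],[0,0,0],[0,0,0]])

```text
clock: 16.18
position: [0.5027, 0.0553, 0.1066]
tool_rot: [-3.082, -0.001, 1.284]
force: [0.1, 0.1, -1.8]
grip_width: 0.0115
```

```bash
python3 - <<'E'
from h import *
st()
E
```

```text
t 16.18 dicer pos mm [-101.2   95.9  106.6] F dicer [ 0.1  0.1 -1.8] rot [-3.0817e+00 -7.0000e-04  1.2842e+00] w 11.5
```

Request:
move_arm(jaw=[255,255,255,255,255], dp=[[0,0.002,-0.0001],[0,0.002,-0.0001],[0,0.002,-0.0001],[0,0.002,-0.0001],[0,0,0]], rotation=[[0,0,0],[0,0,0],[0,0,0],[0,0,0],[0,0,0]])

```text
clock: 16.8
position: [0.5088, 0.0535, 0.1065]
tool_rot: [-3.082, -0.001, 1.284]
force: [0.4, -0.8, -2.2]
grip_width: 0.0114
```

```bash
python3 - <<'E'
from h import *
st()
E
```

```text
t 16.8 dicer pos mm [-94.9  96.  106.5] F dicer [ 0.6 -0.7 -2.2] rot [-3.0817e+00 -7.0000e-04  1.2842e+00] w 11.4
```

Request:
move_arm(jaw=[255,255,255,255,255], dp=[[0,0.002,-0.0001],[0,0.002,-0.0001],[0,0.002,-0.0001],[0,0.002,-0.0001],[0,0,0]], rotation=[[0,0,0],[0,0,0],[0,0,0],[0,0,0],[0,0,0]])

```text
clock: 17.42
position: [0.5147, 0.0517, 0.1064]
tool_rot: [-3.081, -0.001, 1.284]
force: [-3.1, 1.0, -0.8]
grip_width: 0.0111
```

```bash
python3 - <<'E'
from h import *
st()
E
```

```text
t 17.43 dicer pos mm [-88.7  96.  106.4] F dicer [-3.3  0.1 -0.8] rot [-3.0812e+00 -6.0000e-04  1.2842e+00] w 11.1
```

Request:
move_arm(jaw=[255,255,255,255,255], dp=[[0,0.002,-0.0001],[0,0.002,-0.0001],[0,0.002,-0.0001],[0,0.002,-0.0001],[0,0,0]], rotation=[[0,0,0],[0,0,0],[0,0,0],[0,0,0],[0,0,0]])

```text
clock: 18.05
position: [0.5208, 0.0499, 0.1064]
tool_rot: [-3.081, -0.001, 1.284]
force: [-5.3, 0.1, 0.2]
grip_width: 0.0113
```

```bash
python3 - <<'E'
from h import *
st()
E
```

```text
t 18.05 dicer pos mm [-82.3  96.1 106.4] F dicer [-5.1 -1.5  0.2] rot [-3.0812e+00 -6.0000e-04  1.2842e+00] w 11.3
```

Request:
move_arm(jaw=[255,255,255,255,255], dp=[[0,0.002,-0.0001],[0,0.002,-0.0001],[0,0.002,-0.0001],[0,0.002,-0.0001],[0,0,0]], rotation=[[0,0,0],[0,0,0],[0,0,0],[0,0,0],[0,0,0]])

```text
clock: 18.68
position: [0.527, 0.0481, 0.1063]
tool_rot: [-3.081, -0.001, 1.284]
force: [-5.3, 1.2, 1.0]
grip_width: 0.011
```

```bash
python3 - <<'E'
from h import *
st()
E
```

```text
t 18.68 dicer pos mm [-75.8  96.2 106.3] F dicer [-5.4 -0.4  1. ] rot [-3.0815e+00 -7.0000e-04  1.2842e+00] w 11.0
```

Request:
move_arm(jaw=[255,255,255,255,255], dp=[[0,0.002,-0.0001],[0,0.002,-0.0001],[0,0.002,-0.0001],[0,0.001,-0.0001],[0,0,0]], rotation=[[0,0,0],[0,0,0],[0,0,0],[0,0,0],[0,0,0]])

```text
clock: 19.3
position: [0.5321, 0.0466, 0.1063]
tool_rot: [-3.081, -0.001, 1.284]
force: [-6.6, 1.0, 2.2]
grip_width: 0.0115
```

```bash
python3 - <<'E'
from h import *
st()
E
```

```text
t 19.3 dicer pos mm [-70.5  96.2 106.3] F dicer [-6.6 -1.   2.2] rot [-3.0809e+00 -7.0000e-04  1.2843e+00] w 11.5
```

Request:
move_arm(jaw=[255,255,255,255,255], dp=[[0,0.0015,-0.0001],[0,0.0015,-0.0001],[0,0.0015,-0.0001],[0,0.001,-0.0001],[0,0,0]], rotation=[[0,0,0],[0,0,0],[0,0,0],[0,0,0],[0,0,0]])

```text
clock: 19.92
position: [0.5362, 0.0454, 0.1064]
tool_rot: [-3.081, -0.001, 1.284]
force: [-7.1, 0.7, 3.9]
grip_width: 0.0112
```

```bash
python3 - <<'E'
from h import *
st()
E
```

```text
t 19.93 dicer pos mm [-66.3  96.3 106.4] F dicer [-7.  -1.4  3.9] rot [-3.0805e+00 -7.0000e-04  1.2843e+00] w 11.2
```

Request:
move_arm(jaw=[255,255,255], dp=[[0,0.0008,0],[0,0.0005,0],[0,0,0]], rotation=[[0,0,0],[0,0,0],[0,0,0]])

```text
clock: 20.3
position: [0.5369, 0.0452, 0.1063]
tool_rot: [-3.08, -0.001, 1.284]
force: [-9.9, 1.7, 4.7]
grip_width: 0.0111
```

```bash
python3 - <<'E'
from h import *
st()
E
```

```text
t 20.3 dicer pos mm [-65.5  96.3 106.3] F dicer [-10.   -1.3   4.7] rot [-3.0800e+00 -7.0000e-04  1.2844e+00] w 11.1
```

Request:
move_arm(jaw=[255,255,255], dp=[[0,0.0006,-0.0004],[0,0.0004,0],[0,0,0]], rotation=[[0,0,0],[0,0,0],[0,0,0]])

```text
clock: 20.68
position: [0.538, 0.0448, 0.1066]
tool_rot: [-3.081, -0.001, 1.284]
force: [-7.5, 1.0, 3.8]
grip_width: 0.0112
```

```bash
python3 - <<'E'
from h import *
st()
E
```

```text
t 20.68 dicer pos mm [-64.3  96.3 106.6] F dicer [-7.5 -1.2  3.8] rot [-3.0807e+00 -7.0000e-04  1.2843e+00] w 11.2
```

Request:
move_arm(jaw=[255,255,255], dp=[[0,0.0006,-0.0003],[0,0.0006,0],[0,0,0]], rotation=[[0,0,0],[0,0,0],[0,0,0]])

```text
clock: 21.05
position: [0.5388, 0.0446, 0.1068]
tool_rot: [-3.08, -0.001, 1.284]
force: [-8.6, 1.3, 4.1]
grip_width: 0.011
```

```bash
python3 - <<'E'
from h import *
st()
E
```

```text
t 21.05 dicer pos mm [-63.5  96.3 106.8] F dicer [-8.6 -1.3  4.1] rot [-3.0804e+00 -7.0000e-04  1.2843e+00] w 11.0
```

Request:
move_arm(jaw=[255,255,255], dp=[[0,0.0006,-0.0002],[0,0.0004,0],[0,0,0]], rotation=[[0,0,0],[0,0,0],[0,0,0]])

```text
clock: 21.42
position: [0.539, 0.0445, 0.1068]
tool_rot: [-3.079, -0.001, 1.284]
force: [-11.4, 2.8, 6.1]
grip_width: 0.0117
```

```bash
python3 - <<'E'
from h import *
st(); c=calibration("wrist"); np.save("w9T.npy",c["T"]); cv2.imwrite("pics/w9.png",grab_frame("wrist"))
E
```

```text
t 21.43 dicer pos mm [-63.3  96.2 106.8] F dicer [-11.7  -0.6   6.1] rot [-3.0790e+00 -5.0000e-04  1.2844e+00] w 11.7
```

Request:
move_arm(jaw=[255,255,255], dp=[[0,0.0005,-0.0002],[0,0.0003,0],[0,0,0]], rotation=[[0,0,0],[0,0,0],[0,0,0]])

```text
clock: 21.85
position: [0.5391, 0.0445, 0.1068]
tool_rot: [-3.078, -0.0, 1.285]
force: [-15.7, 2.6, 7.2]
grip_width: 0.0109
```

```bash
python3 - <<'E'
from h import *
st()
E
```

```text
t 21.85 dicer pos mm [-63.2  96.3 106.8] F dicer [-15.8  -2.1   7.2] rot [-3.0779e+00 -5.0000e-04  1.2845e+00] w 10.9
```

Request:
move_arm(jaw=[205,190,170,150,120,115,115], dp=[[0,0,0],[0,0,0],[0,0,0],[0,0,0],[0,0,0],[0,0,0],[0,0,0]], rotation=[[0,0,0],[0,0,0],[0,0,0],[0,0,0],[0,0,0],[0,0,0],[0,0,0]])

```text
clock: 22.72
position: [0.5409, 0.0441, 0.107]
tool_rot: [-3.082, -0.001, 1.284]
force: [0.4, -0.8, 0.8]
grip_width: 0.047
```

```bash
python3 - <<'E'
from h import *
st()
E
```

```text
t 22.73 dicer pos mm [-61.4  96.4 107. ] F dicer [ 0.6 -0.6  0.8] rot [-3.0818e+00 -8.0000e-04  1.2843e+00] w 47.0
```

Request:
move_arm(jaw=[115,115,115,115,115,115], dp=[[0,-0.0012,-0.02],[0,-0.003,-0.05],[-0.03,-0.03,-0.03],[-0.04,-0.03,-0.03],[-0.01,0,0],[0,0,0]], rotation=[[0,0,0],[0,0,0],[0,0,0],[-0.0195,0,0],[0,0,0],[0,0,0]])

```text
clock: 23.48
position: [0.4798, -0.0046, 0.2146]
tool_rot: [3.14, -0.002, 1.284]
force: [0.9, 0.6, -1.3]
grip_width: 0.047
```

```bash
python3 - <<'E'
from h import *
grab_frame("wrist"); c=calibration("wrist"); im=grab_frame("wrist"); cv2.imwrite("pics/w10.png",im); st()
a=np.linspace(0,2*np.pi,72)
for x,r in((-.055,.026),(-.061,.026),(-.0695,.022),(-.0745,.022)):
    p=proj(c,D(d,np.c_[x+0*a,.096+r*np.cos(a),.092+r*np.sin(a)])); print(x,p.min(0).round(1),p.max(0).round(1))
ctr=proj(c,D(d,[(-.058,.096,.092)]))[0].round().astype(int); print(ctr)
g=cv2.cvtColor(im,cv2.COLOR_BGR2GRAY); u,v=ctr
m=(g<45).astype(np.uint8); n,l,s,q=cv2.connectedComponentsWithStats(m)
print([ (s[i].tolist(),q[i].round(1).tolist()) for i in range(1,n) if s[i,4]>60 and s[i,1]<v+60])
for r in (v-18,v-12,v,v+12): print(r,g[r,u-45:u+30].tolist())
E
```

```text
t 23.57 dicer pos mm [-105.5   32.4  213.8] F dicer [-0.8 -0.8 -0.7] rot [ 3.1406e+00 -6.0000e-04  1.2847e+00] w 46.9
-0.055 [353.9  73. ] [369.3 151.5]
-0.061 [345.9  72.9] [359.6 151.4]
-0.0695 [335.4  79.1] [344.8 145.5]
-0.0745 [328.7  79. ] [336.9 145.4]
[356 113]
[([110, 0, 7, 30, 70], [112.3, 12.1]), ([446, 0, 57, 46, 2195], [472.4, 21.7]), ([347, 75, 18, 76, 975], [356.4, 112.4]), ([412, 139, 16, 19, 234], [419.1, 149.1])]
95 [143, 143, 143, 144, 144, 143, 144, 144, 144, 144, 144, 144, 144, 144, 144, 144, 144, 144, 143, 131, 86, 82, 84, 93, 116, 142, 144, 143, 143, 143, 143, 142, 143, 141, 135, 139, 174, 136, 14, 16, 18, 20, 20, 21, 20, 29, 38, 36, 34, 33, 30, 29, 29, 27, 66, 103, 98, 89, 78, 83, 123, 168, 170, 173, 173, 174, 171, 148, 125, 140, 144, 144, 144, 144, 144]
101 [144, 144, 144, 144, 144, 144, 144, 144, 144, 144, 145, 144, 145, 145, 145, 144, 145, 144, 139, 112, 80, 82, 83, 93, 120, 148, 150, 148, 147, 146, 146, 145, 144, 144, 139, 112, 76, 76, 76, 75, 70, 48, 20, 21, 21, 33, 51, 46, 40, 38, 36, 33, 32, 29, 51, 78, 78, 78, 90, 108, 114, 129, 128, 128, 128, 128, 128, 128, 127, 127, 127, 126, 126, 125, 125]
113 [145, 144, 144, 145, 145, 144, 144, 144, 144, 144, 144, 145, 145, 144, 144, 145, 144, 143, 131, 79, 81, 81, 85, 104, 127, 141, 143, 143, 142, 142, 142, 141, 142, 142, 129, 86, 90, 90, 102, 133, 145, 117, 20, 20, 25, 29, 36, 35, 33, 33, 32, 31, 30, 39, 65, 85, 85, 85, 107, 141, 142, 143, 143, 143, 143, 143, 143, 143, 143, 143, 143, 143, 143, 144, 144]
125 [144, 144, 144, 145, 144, 145, 145, 145, 146, 145, 145, 145, 145, 145, 145, 145, 144, 140, 117, 80, 81, 84, 93, 112, 128, 125, 124, 124, 124, 125, 125, 126, 127, 119, 84, 61, 61, 61, 62, 55, 26, 19, 17, 21, 24, 28, 27, 28, 28, 28, 28, 26, 35, 53, 64, 64, 64, 64, 64, 65, 71, 80, 80, 81, 81, 81, 82, 83, 83, 83, 83, 84, 85, 85, 85]
```

```bash
python3 - <<'E'
from h import *
from workcell import workorder
st(); print(workorder.job_done()); st()
E
```

```text
t 23.57 dicer pos mm [-105.5   32.4  213.8] F dicer [-0.8 -0.8 -0.7] rot [ 3.1406e+00 -6.0000e-04  1.2847e+00] w 46.9
the job is handed in; nothing more can be done
None
the job is handed in; nothing more can be done
```

The dicer is locked and the job is handed in, at about 23.6 s of the 61 s. No verdict was reported, so what follows rests on my own checks.

- **Arm:** I pushed the pusher arm down to its stop, with about 17 N at the end. I did not measure its angle directly afterwards; it rests on reaching that stop and on the pin passing through the tongue.
- **Pin:** I squeezed the button and drew the pin about 62 mm out of its parking hole. The clevis turned out to sit 4 mm off its nominal place, at y = +96 mm. I slid the pin in with about 5–10 N of wrist force. At the shoulder the force rose to 16 N and the pin stopped. Then I let the button go and backed the gripper clear.

The last checks were all numerical, because I had used all 12 picture views before inserting the pin:

- **Position:** In the final wrist image the flange was where a seated pin should put it, to about 1–2 mm.
- **Lock:** The spacing from button to flange was 17.5 px. A button fully out predicts about 17.2 px and a pressed one about 10.5 px, so I take the button as out and the balls as locked; I did not see the balls themselves.
- **Clear of the work:** The wrist force was about zero and the gripper was touching nothing. I never moved near the tongs, cup or shaker, but did not re-measure them.

Two readings disagreed:

- **Pin tilt:** My estimates of the held pin's tilt differed by about 0.03 rad, so I corrected the tilt twice before inserting.
- **Finger opening:** It read about 11 mm when clamped, where the geometry gives 14.5 mm. The image showed both faces held and the button pressed.

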